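Slide the chopping board out over the worktop's end

ROBOT

A 6-joint arm with a two-finger parallel gripper is mounted at the origin on a cart in front of the work surface, level with it; the furniture and walls round the work are solid. World frame = base frame: x ahead of the robot, y to its left, z up, the work surface at z = 0. Lengths are in m, angles in rad, forces in N, time in s.
With the tool pointing down it reaches from about 0.35 to 0.975 m from the base axis. Payload 4.9 kg.
Tool frame: the origin (TCP) lies at the very end of the fingers, on their centre line; the grasp point (between the pads) lies 19 mm behind it; z points along the fingers, y is the line along which they close (so a half turn about z gives the same grasp; the last joint's range is limited). The gripper opens to 85 mm and grips with 20 to 120 N. Pads are 22 mm wide; open, the fingers measure 114 mm over their backs; the gripper's body (76 mm by 85 mm) begins 54 mm behind the grasp point. The pads swing forward as they close: fully open they stand 13 mm farther back than shut.
Start: joints at [1.228, 0.053, 1.613, -0, 1.476, -0.119], TCP at [0.139, 0.609, 0.204] pointing down, gripper open.
Joint ranges: [-3.01, 3.01], [-1.01, 2.22], [0.06, 2.58], [-1.02, 4.17], [0.09, 2.62], [-3.14, 3.14]. Speed limits (rad/s): [2.57, 2.57, 3.14, 3.14, 3.14, 3.14].

INTERFACE

Orientations are given as a unit quaternion [w, x, y, z].
In Python, from plant import manip, vision, order gives the robot as it stands.
- The arm moves only by the tool play_rows, never from a script. Its argument "steps" is a list that holds one entry, the list of rows, each a list of 6 numbers: the shift along the tool's x, y, z in mm, then the turn, a rotation vector about the tool's x, y, z in degrees. A call has 1 to 12 rows; each row is the pose to reach, as a shift and turn from the pose commanded when the call began, along the tool's axes at that moment; what a row does not reach only later rows make up. A row lasts 1/12 s, in which the tool goes at most 41.7 mm and 7.16 degrees, less where a joint would pass 70% of its speed; a pose out of reach is approached as far as the arm can. A call with a gripper value outside its range is refused whole. "claw" is the gripper's target within -1 to 1 (fully open at 1, half-way at 0, shut at -1), set as the call begins (left out, the last holds). The fingers move at their own pace and stop on an object; the grip force is fixed at half the most. Time passes only in rows, so rows that repeat a pose let the fingers close. It gives the time, the measured TCP pose, the force, the opening and the grip force at its end, in the units of the state.
- manip.state(): the state, without advancing time (a new reading comes with each control period).
- vision.grab_frame(name): name is "scene" or "top"; returns (picture, depth): 400x640x3 uint8, blue, green, red; 400x640 float32, m along the optical axis (not along the pixel's ray), 0 where there is no reading.
- vision.camera_info(name): a dict with "K" (3x3 intrinsics, pixels), "eye" and "orientation" of the camera in the world. Camera axes: x right, y down, z forward; pixel columns grow to the right and rows downward; lengths in m; the calibration is good to about 2 mm. A picture is of the moment at which its call begins. camera_info takes no time and is no camera call.
- order.job_done(): hands the job in; it is judged then, once.
The state is a dict: "time": time; "joint_pos": joint angles; "joint_vel": joint speeds; "joint_efforts": joint torques, N m; "tool_pos": TCP position; "tool_rot": TCP orientation; "contact_force": force on the tool from outside, world axes, zero at the start; "ft_torque": the same for the moment, N m; "gripper_width": opening from 0.0 (shut) to 1.0 (fully open); "grasp_force": force on a finger pad.
Only numpy, scipy, OpenCV 4.12 (cv2) and the standard library are available. Lean on these libraries where they do the work, as an engineer would, in place of code of your own. Each camera call takes 0.05 s, during which the arm holds its last target. There are 200 camera calls.

TASK

With the fingertips, push the egg timer out of the way so that it stands clear of the chopping board, and slide the thin board to the left-hand end of the worktop until its whole handle sticks straight out past the end, with the board's shoulder (where the handle begins) flush with the worktop's edge. Only push or slide these two along the surface: do not lift or tip them, let neither fall, and leave the glass, garlic, tub and mug where they are.

Things in the scene. Friction and masses are not known exactly. Their poses are not given: they have to be found in the camera images.
- board: Loose pale wooden chopping board lying flat, 10 mm thick, 0.25 kg. Blade 180 (own x) by 110 mm (own y), corner radius 14; handle 34 mm wide with a hang hole sticks out 75 mm toward own +x. Origin: underside, blade centre (plain end at x -90, shoulder +90, handle tip +165, centre of mass about +13 mm); z up. At first +x points to the worktop's left end, within 32 degrees.
- board_shoulder (a point): Point on the board's underside, centre line, where the blade's short end (shoulder) meets the handle: 90 mm ahead of the board's origin along its x. Axes as the board's.
- worktop_end (a point): Point on the top edge of the worktop's left-hand end (its free end, above the waste bin). The edge runs along world x through it; worktop on its -y side, open air on its +y side. The worktop's front edge is at x = 0.36. Fixed; axes are the world's.
- timer: Loose egg timer: upright drum, 62 mm diameter, 46 mm tall, with a bar grip on top up to 58 mm; dark lower half, white ribbed upper half (does not turn here), 0.09 kg. It stands between the handle's tip and the worktop's left-hand end, in the board's way. Origin: underside centre; z up.
- garlic_bulb: Loose garlic bulb, 53 mm wide, 52 mm tall, standing by itself behind the board (another one stands in the far left corner). Origin: underside centre. Bystander: leave alone.
- glass: Loose clear tumbler, 48 mm diameter, 61 mm tall, behind the board. Origin: underside centre. Bystander: leave alone.
- tub: Loose white tub with a lid, 72 mm diameter, 71 mm tall, behind and to the right of the board. Origin: underside centre. Bystander: leave alone.
- mug: Loose green mug, 86 mm diameter, 118 mm with its handle, 96 mm tall, behind and to the right of the board. Origin: underside centre of the mug with its handle. Bystander: leave alone.

How it is judged:
At the end, for the whole second after the job is handed in: Board flat, at rest, shoulder within 10 mm of the worktop's left edge, within 0.1 rad of square, handle outward; egg timer upright, at rest on the worktop, clear of the blade (centre 89 mm or more to either side of the board's centre line, or 124 mm or more behind the blade's centre) (y of board_shoulder in the frame of worktop_end between -0.01 and 0.01 m and angle between the x axis of board and the y axis of worktop_end, either way round below 0.1 rad and angle between board's own z axis and vertical below 0.05 rad and height (world z) of board between -0.004 and 0.004 m and (y of timer in the frame of board above 0.089 m or y of timer in the frame of board below -0.089 m or x of timer in the frame of board below -0.124 m) and angle between timer's own z axis and vertical below 0.1 rad and height (world z) of timer between -0.004 and 0.006 m and linear speed of each of board, timer below 0.01 m/s); the robot touches nothing.
It fails at once if the board is lifted or tipped (height (world z) of board above 0.012 m or angle between board's own z axis and vertical above 0.15 rad).
It fails at once if the egg timer is lifted or tipped over (height (world z) of timer above 0.015 m or angle between timer's own z axis and vertical above 0.5 rad).
It fails at once if the board or the egg timer falls off the worktop (height (world z) of any of board, timer below -0.03 m).
It fails at once if the glass, garlic, tub or mug is disturbed (distance of any of garlic_bulb, glass, tub, mug from where it was at the start of the episode above 0.02 m).
It also fails if it takes over 69 s, if anything falls off the work surface, if the arm or the gripper's body presses on something with over 40 N, if the wrist force passes 120 N, or if a joint passes its speed limit or range.

## Working session

There is one attempt and no reset: what is moved stays moved. The work goes in short steps, Python scripts to look and compute and a tool call to move; the robot and the scene stay as the last step left them, time stands still between calls to the robot, and variables do not carry over. Pictures are saved under pics/ and viewed, at most 10 in all, crops included, and the job is handed in when it is done.

Besides the shell and the picture viewer there is one more tool, called after "Emit:" in YAML: its name, and indented under it one key for each argument. play_rows: Moves the arm, as the interface text tells. Its arguments: {"type":"object","properties":{"steps":{"type":"array"},"claw":{"type":"number"}},"required":["steps"]}

```bash
mkdir -p pics; cat > h.py <<'E'
import numpy as np,cv2
from scipy.spatial.transform import Rotation as R
from plant import manip,vision,order
def q2r(q): return R.from_quat([q[1],q[2],q[3],q[0]])
def ray(name,u,v,z=None,d=None):
    c=vision.camera_info(name);K=np.array(c["K"]);r=q2r(c["orientation"]).as_matrix();e=np.array(c["eye"])
    w=r@np.linalg.inv(K)@np.array([u,v,1.])
    return e+w*((z-e[2])/w[2] if d is None else d)
E
python3 - <<'E'
from h import *
for n in("scene","top"):
    p,d=vision.grab_frame(n);cv2.imwrite(f"pics/{n}0.png",p);np.save(f"{n}0.npy",d);print(n,vision.camera_info(n))
print(manip.state())
E
```

```text
scene {'K': array([[499.3049256 ,   0.        , 324.70624004],
       [  0.        , 499.3049256 , 186.17462587],
       [  0.        ,   0.        ,   1.        ]]), 'eye': array([ 0.10239532, -0.65581851,  0.87571671]), 'orientation': array([-0.37369184,  0.87872555, -0.27629173,  0.10889761])}
top {'K': array([[431.42994785,   0.        , 317.37185342],
       [  0.        , 431.42994785, 193.79551974],
       [  0.        ,   0.        ,   1.        ]]), 'eye': array([0.39318246, 0.02739201, 0.95044521]), 'orientation': array([ 0.06817075, -0.69692442,  0.7102973 , -0.07160196])}
{'time': 0.1, 'joint_pos': array([ 1.22801491e+00,  5.32867621e-02,  1.61416524e+00, -1.58607822e-05,
        1.47601150e+00, -1.18976307e-01]), 'joint_vel': array([-2.15505602e-04, -6.88455773e-05, -2.51439160e-03,  1.28034773e-03,
       -7.40477023e-04, -1.07627777e-03]), 'joint_efforts': array([ 4.23509914e-05, -3.94899988e+01, -3.71363425e+01, -1.17163440e-04,
        3.86559666e-03, -5.78669699e-06]), 'tool_pos': array([0.13849291, 0.60882524, 0.20288343]), 'tool_rot': array([-2.06372456e-04,  1.11668355e-01,  9.93745090e-01, -9.12414065e-04]), 'contact_force': array([-0.46302989,  0.59867417, -0.99081298]), 'ft_torque': array([ 0.01142216,  0.0094251 , -0.02748543]), 'grasp_force': 0.0, 'gripper_width': 0.9971249026004249}
```

View pics/top0.png

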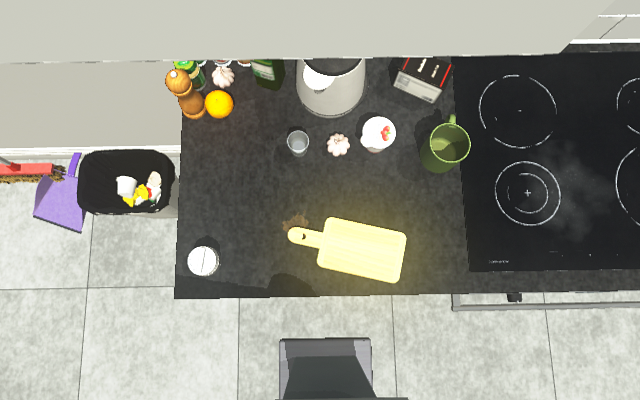

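View pics/scene0.png

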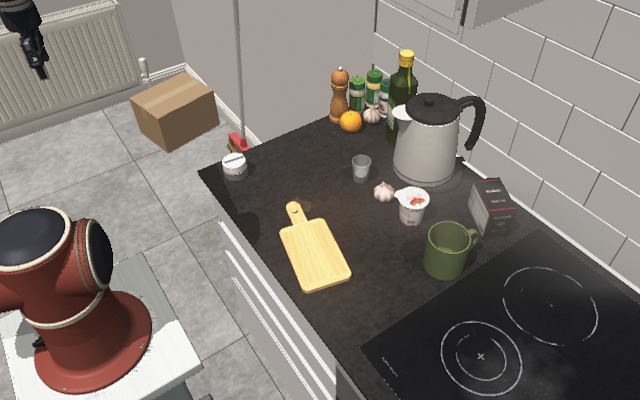

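```bash
python3 - <<'E'
from h import *
p=cv2.imread("pics/top0.png");cv2.imwrite("pics/c1.png",cv2.resize(p[120:310,165:425],None,fx=3,fy=3,interpolation=cv2.INTER_CUBIC))
# board segmentation
hsv=cv2.cvtColor(p,cv2.COLOR_BGR2HSV)
m=cv2.inRange(hsv,(15,50,120),(40,255,255));m[:200]=0;m[:,:270]=0;m[:,420:]=0
n,l,s,c=cv2.connectedComponentsWithStats(m);i=1+s[1:,4].argmax()
ys,xs=np.where(l==i);W=np.array([ray("top",u,v,.01)[:2] for u,v in zip(xs,ys)])
print(s[i],W.mean(0))
hull=cv2.minAreaRect((W*1000).astype(np.float32));print(hull,cv2.boxPoints(hull))
for n,u,v,z in(("edge",180,130,0),("edge",178,200,0),("edge",176,280,0),("front",200,298,0),("front",400,293,0),("timer top",203,261,.05),("glass",298,140,.06),("garlic",338,145,.03),("tip",289,233,.01)):print(n,ray("top",u,v,z).round(3))
E
```

```text
Traceback (most recent call last):
  File "h.py", line 6, in ray
    c=vision.camera_info(name);K=np.array(c["K"]);r=q2r(c["orientation"]).as_matrix();e=np.array(c["eye"])
ValueError: time passes only in moves, steps and waits
```

View pics/c1.png

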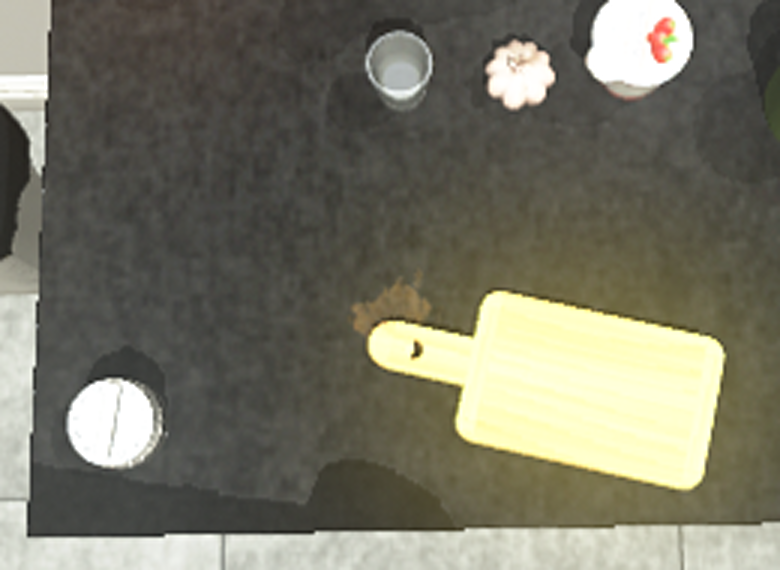

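The crop shows the board's blade at about (592,390), the handle tip at (368,343) and the timer's top at (114,422). The worktop's left edge runs from (50,0) to (28,533).

```bash
cat > h.py <<'E'
import numpy as np,cv2,functools
from scipy.spatial.transform import Rotation as R
from plant import manip,vision,order
def q2r(q): return R.from_quat([q[1],q[2],q[3],q[0]])
@functools.lru_cache
def cam(name):
    c=vision.camera_info(name);return np.linalg.inv(c["K"]),q2r(c["orientation"]).as_matrix(),np.array(c["eye"])
def ray(name,u,v,z):
    Ki,r,e=cam(name);w=r@Ki@np.array([u,v,1.]);return e+w*((z-e[2])/w[2])
def board(p,lo=185,hi=425):
    """blade/handle from colour mask in the top picture -> origin xy, yaw of +x"""
    m=cv2.inRange(cv2.cvtColor(p,cv2.COLOR_BGR2HSV),(15,50,120),(40,255,255));m[:lo]=0;m[:,hi:]=0
    m=cv2.morphologyEx(m,cv2.MORPH_OPEN,np.ones((3,3),np.uint8))
    n,l,s,c=cv2.connectedComponentsWithStats(m);i=1+s[1:,4].argmax();ys,xs=np.where(l==i)
    W=np.array([ray("top",u,v,.01)[:2] for u,v in zip(xs,ys)]);print("box",s[i])
    (cx,cy),(w,h),a=cv2.minAreaRect((W*1000).astype(np.float32));b=cv2.boxPoints(((cx,cy),(w,h),a))
    e=b[1]-b[0] if np.hypot(*(b[1]-b[0]))>np.hypot(*(b[2]-b[1])) else b[2]-b[1]
    e/=np.hypot(*e);e*=np.sign(e[1]);c=np.array([cx,cy])
    o=c-37.5*e   # full length 255: centre lies at own x 37.5
    print("size",w,h,"origin",o,"dir deg from +y toward -x",np.degrees(np.arctan2(-e[0],e[1])),"shoulder",o+90*e,"tip",o+165*e,"mean",W.mean(0)*1000)
def full(u,v): return 165+u/3,120+v/3
E
python3 - <<'E'
from h import *
p=cv2.imread("pics/top0.png");board(p)
for n,u,v,z in(("edge",180,130,0),("edge",178,200,0),("edge",174.5,297,0),("front",200,298,0),("front",400,293,0),("timer top",203,260.7,.05),("glass",298,140,.06),("garlic",338,145,.03),("tip",287.7,234,.01)):print(n,ray("top",u,v,z).round(3))
E
```

```text
box [ 330  217   70   29 1026]
size 154.53416442871094 43.51565170288086 origin [ 483.44011116 -115.71245193] dir deg from +y toward -x -13.302555 shoulder [504.14849281 -28.12727737] tip [521.40547752  44.86036301] mean [494.7284136  -72.84233328]
edge [0.74  0.336 0.   ]
edge [0.575 0.333 0.   ]
edge [0.364 0.331 0.   ]
front [0.361 0.277 0.   ]
front [ 0.363 -0.152  0.   ]
timer top [0.437 0.26  0.05 ]
glass [0.691 0.061 0.06 ]
garlic [ 0.688 -0.027  0.03 ]
tip [0.494 0.087 0.01 ]
```

```bash
sed -i 's/m=cv2.inRange.*/m=((p.max(2)>125)\&(p[:,:,2].astype(int)-p[:,:,0]>25)).astype(np.uint8);m[:lo]=0;m[:,hi:]=0;m[:,:lft]=0;m[292:]=0/;s/hi=425)/hi=425,lft=181)/' h.py
python3 - <<'E'
from h import *
p=cv2.imread("pics/top0.png");board(p)
print(ray("top",*full(592,390),.01),ray("top",*full(368,343),.01))
T=q2r(manip.state()["tool_rot"]).as_matrix();print(T.round(3))
E
```

```text
box [ 283  217  124   67 4969]
size 268.2405090332031 113.87299346923828 origin [458.69763184 -66.72994232] dir deg from +y toward -x -13.738411 shoulder [480.07168007  20.69517517] tip [497.88338852  93.54944611] mean [460.23683305 -57.79633468]
[ 0.45576299 -0.07406402  0.01      ] [0.49282827 0.08750541 0.01      ]
[[-0.975  0.222 -0.001]
 [ 0.222  0.975 -0.002]
 [ 0.    -0.002 -1.   ]]
```

Emit:
play_rows:
  steps:
    - [[-15,-14,0,0,0,-1],[-50,-45,10,0,0,-3],[-90,-81,25,0,0,-5],[-130,-117,40,0,0,-7],[-170,-153,55,0,0,-9],[-210,-189,70,0,0,-11],[-250,-225,85,0,0,-12.8],[-285,-256,95,0,0,-12.8],[-308,-277,103,0,0,-12.8],[-318,-286,103,0,0,-12.8],[-318,-286,103,0,0,-12.8],[-318,-286,103,0,0,-12.8]]
  claw: 0

```text
time: 1.1
tool_pos: [0.3869, 0.2549, 0.099]
tool_rot: [-0.001, 0.003, 1.0, -0.002]
contact_force: [0.1, 0.7, -0.2]
gripper_width: 0.503
grasp_force: 0.0
```

Emit:
play_rows:
  steps:
    - [[1,3,15,0,0,0],[3,4,35,0,0,0],[3,4,55,0,0,0],[3,4,70,0,0,0],[3,4,80,0,0,0],[3,4,86,0,0,0],[3,4,90,0,0,0],[3,4,91,0,0,0],[3,4,91,0,0,0]]

```text
time: 1.85
tool_pos: [0.3826, 0.2643, 0.0105]
tool_rot: [0.0, 0.0, 1.0, 0.0]
contact_force: [-0.2, -0.6, 1.0]
gripper_width: 0.504
grasp_force: 0.0
```

```bash
python3 - <<'E'
from h import *
print(manip.state()["tool_pos"],manip.state()["contact_force"])
a,_=vision.grab_frame("top");b,_=vision.grab_frame("scene")
cv2.imwrite("pics/m1.png",np.hstack([cv2.resize(a[200:310,165:305],(420,330)),cv2.resize(b[100:210,160:300],(360,283)).copy() if 0 else cv2.resize(b[100:210,180:300],(360,330))]))
E
```

```text
[0.38262858 0.26427007 0.01045485] [-0.21113906 -0.56930259  1.00684421]
```

View pics/m1.png

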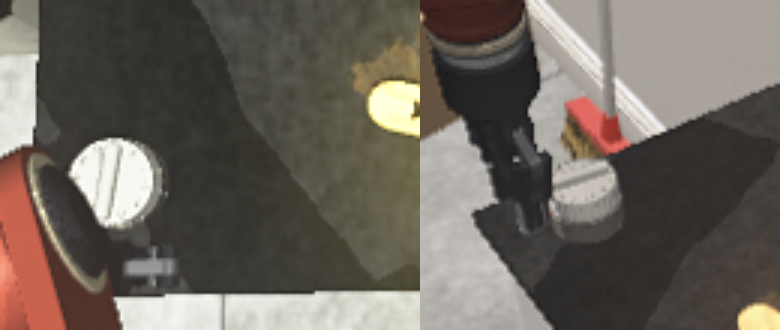

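The timer's top is at crop (113,182), unmoved. The fingers straddle it on the front side, with one visible at (150,268). I'll push it away from the front, toward +x.

Emit:
play_rows:
  steps:
    - [[-4,0,1,0,0,0],[-9,0,1,0,0,0],[-14,0,1,0,0,0],[-19,0,1,0,0,0],[-25,0,1,0,0,0],[-31,0,1,0,0,0],[-38,0,1,0,0,0],[-45,0,1,0,0,0],[-52,0,1,0,0,0],[-59,0,1,0,0,0],[-66,0,1,0,0,0],[-73,0,1,0,0,0]]

```text
time: 2.95
tool_pos: [0.456, 0.2639, 0.0089]
tool_rot: [-0.0, 0.0, 1.0, -0.0]
contact_force: [-0.9, 0.8, 0.3]
gripper_width: 0.503
grasp_force: 0.5
```

Emit:
play_rows:
  steps:
    - [[-8,0,0,0,0,0],[-17,0,0,0,0,0],[-26,0,0,0,0,0],[-35,0,0,0,0,0],[-45,0,0,0,0,0],[-55,0,0,0,0,0],[-65,0,0,0,0,0],[-75,0,0,0,0,0],[-85,0,0,0,0,0],[-95,0,0,0,0,0],[-104,0,0,0,0,0],[-112,0,0,0,0,0]]

```text
time: 3.95
tool_pos: [0.5684, 0.2638, 0.009]
tool_rot: [0.0, 0.0, 1.0, -0.0]
contact_force: [-1.4, -0.1, 0.1]
gripper_width: 0.499
grasp_force: 0.5
```

Emit:
play_rows:
  steps:
    - [[-5,0,0,0,0,0],[-9,0,0,0,0,0],[-11,0,0,0,0,0],[-12,0,0,0,0,0],[-12,0,0,0,0,0],[-8,0,0,0,0,0],[10,0,0,0,0,0],[25,0,-20,0,0,0],[25,0,-55,0,0,0],[25,0,-90,0,0,0],[25,0,-110,0,0,0],[25,0,-110,0,0,0]]

```text
time: 4.95
tool_pos: [0.5456, 0.2654, 0.1261]
tool_rot: [0.006, -0.0, 1.0, 0.002]
contact_force: [0.4, -0.3, 1.0]
gripper_width: 0.498
grasp_force: 0.0
```

```bash
python3 - <<'E'
from h import *
s=manip.state();print(s["tool_pos"],s["joint_pos"].round(2))
a,_=vision.grab_frame("top");b,_=vision.grab_frame("scene")
cv2.imwrite("pics/m2.png",np.hstack([cv2.resize(a[60:310,165:425],(416,400)),cv2.resize(b[100:300,160:352],(384,400))]))
E
```

```text
[0.54562667 0.26536073 0.12612176] [ 0.33  0.06  1.74 -0.    1.33 -1.24]
```

View pics/m2.png

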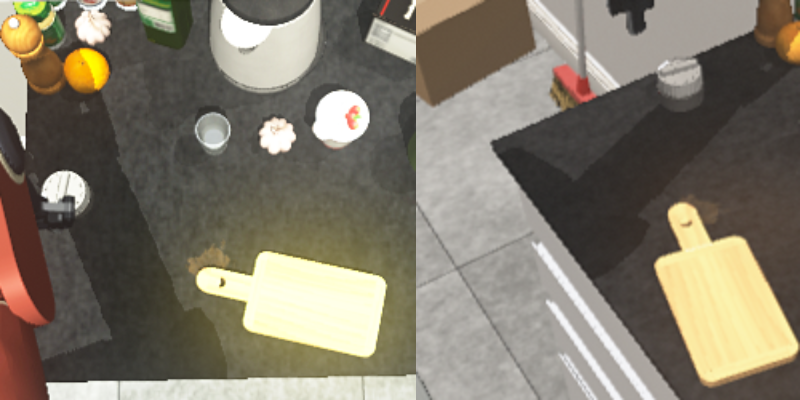

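The timer now stands at crop (65,190), upright and well back from the board's lane. The board at (310,300) hasn't moved. Next I take the gripper behind the board's plain end.

Emit:
play_rows:
  steps:
    - [[2,-10,0,0,0,4],[10,-40,0,0,0,11],[20,-80,0,0,0,18],[30,-121,0,0,0,25],[40,-162,0,0,0,32],[50,-203,0,0,0,39],[60,-244,0,0,0,46],[70,-285,0,0,0,53],[78,-326,0,0,0,60],[86,-367,0,0,0,67],[92,-407,0,0,0,74],[95,-440,0,0,0,80]]

```text
time: 6.05
tool_pos: [0.4447, -0.1776, 0.1167]
tool_rot: [-0.002, 0.646, 0.764, -0.0]
contact_force: [0.8, 0.1, -0.3]
gripper_width: 0.497
grasp_force: 0.0
```

Emit:
play_rows:
  steps:
    - [[0,0,0,0,0,5],[0,0,0,0,0,10],[0,0,0,0,0,10],[0,0,0,0,0,10]]

```text
time: 6.38
tool_pos: [0.4459, -0.1755, 0.1171]
tool_rot: [-0.002, 0.707, 0.708, -0.0]
contact_force: [-0.1, -0.6, -0.9]
gripper_width: 0.499
grasp_force: 0.0
```

Emit:
play_rows:
  steps:
    - [[-15,2,0,0,0,0],[-40,4,10,0,0,0],[-40,4,40,0,0,0],[-40,4,70,0,0,0],[-40,4,90,0,0,0],[-40,4,102,0,0,0],[-40,4,108,0,0,0],[-40,4,112,0,0,0],[-40,4,114,0,0,0],[-40,4,114,0,0,0]]

```text
time: 7.22
tool_pos: [0.4519, -0.2165, 0.0058]
tool_rot: [0.001, 0.707, 0.707, 0.0]
contact_force: [0.8, -0.1, 0.5]
gripper_width: 0.499
grasp_force: 0.0
```

Emit:
play_rows:
  steps:
    - [[0,0,1,0,0,0],[0,0,2,0,0,0],[0,0,2,0,0,0]]

```text
time: 7.47
tool_pos: [0.4516, -0.2164, 0.0037]
tool_rot: [0.001, 0.707, 0.707, 0.0]
contact_force: [-0.4, 0.4, 0.6]
gripper_width: 0.501
grasp_force: 0.0
```

Emit:
play_rows:
  steps:
    - [[0,0,1,0,0,0],[0,0,2,0,0,0],[0,0,2,0,0,0]]

```text
time: 7.72
tool_pos: [0.451, -0.216, 0.0009]
tool_rot: [-0.0, 0.707, 0.707, -0.0]
contact_force: [-0.8, 0.2, -0.2]
gripper_width: 0.5
grasp_force: 0.0
```

Emit:
play_rows:
  steps:
    - [[0,0,1,0,0,0],[0,0,2,0,0,0],[0,0,2,0,0,0]]

```text
time: 7.97
tool_pos: [0.4509, -0.216, -0.0013]
tool_rot: [-0.0, 0.707, 0.707, -0.0]
contact_force: [0.9, -0.0, 0.6]
gripper_width: 0.498
grasp_force: 0.0
```

Emit:
play_rows:
  steps:
    - [[0,0,1,0,0,0],[0,0,2,0,0,0],[0,0,2,0,0,0]]

```text
time: 8.22
tool_pos: [0.451, -0.216, -0.0032]
tool_rot: [-0.0, 0.707, 0.707, -0.0]
contact_force: [-1.0, -0.0, -0.0]
gripper_width: 0.5
grasp_force: 0.0
```

Emit:
play_rows:
  steps:
    - [[5,0,-1,0,0,0],[11,0,-1,0,0,0],[17,0,-1,0,0,0],[23,0,-1,0,0,0],[29,0,-1,0,0,0],[34,0,-1,0,0,0],[39,0,-1,0,0,0],[44,0,-1,0,0,0],[49,0,-1,0,0,0],[54,0,-1,0,0,0],[59,0,-1,0,0,0],[64,0,-1,0,0,0]]

```text
time: 9.22
tool_pos: [0.4511, -0.1516, -0.002]
tool_rot: [0.0, 0.707, 0.707, 0.0]
contact_force: [0.2, 0.1, -0.5]
gripper_width: 0.5
grasp_force: 0.0
```

Emit:
play_rows:
  steps:
    - [[5,0,0,0,0,0],[10,0,0,0,0,0],[15,0,0,0,0,0],[20,0,0,0,0,0],[25,0,0,0,0,0],[30,0,0,0,0,0],[34,0,0,0,0,0],[37,0,0,0,0,0],[39,0,0,0,0,0],[40,0,0,0,0,0],[40,0,0,0,0,0]]

```text
time: 10.13
tool_pos: [0.4512, -0.112, -0.002]
tool_rot: [0.0, 0.707, 0.707, -0.0]
contact_force: [-0.3, -0.3, 0.4]
gripper_width: 0.499
grasp_force: 0.0
```

```bash
python3 - <<'E'
from h import *
a,_=vision.grab_frame("top");b,_=vision.grab_frame("scene")
board(a)
cv2.imwrite("pics/m3.png",np.hstack([cv2.resize(a[130:310,165:425],(520,360)),cv2.resize(b[150:310,230:350],(270,360))]))
E
```

```text
box [ 356  203   69   89 3322]
size 122.33100891113281 204.2003631591797 origin [ 478.77115631 -162.10399246] dir deg from +y toward -x 69.153496 shoulder [ 394.66281128 -130.07609177] tip [ 324.5725174  -103.38617325] mean [ 461.98309806 -141.49485406]
```

View pics/m3.png

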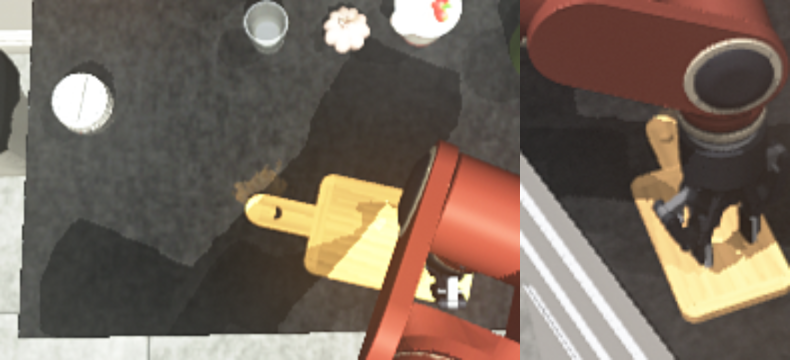

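The fingertips passed over the board without touching it: the handle tip is still at crop (245,205). When half open, the tips sit much higher than the TCP. I'll back off and lower until they touch.

Emit:
play_rows:
  steps:
    - [[0,0,-10,0,0,0],[-5,0,-30,0,0,0],[-35,0,-30,0,0,0],[-70,0,-30,0,0,0],[-95,0,-30,0,0,0],[-104,0,-25,0,0,0],[-104,0,-10,0,0,0],[-104,0,0,0,0,0],[-104,0,2,0,0,0],[-104,0,3,0,0,0],[-104,0,3,0,0,0]]

```text
time: 11.15
tool_pos: [0.4509, -0.2153, -0.0053]
tool_rot: [-0.0, 0.707, 0.707, -0.0]
contact_force: [-0.1, 0.1, -0.2]
gripper_width: 0.5
grasp_force: 0.0
```

Emit:
play_rows:
  steps:
    - [[0,0,1,0,0,0],[0,0,2,0,0,0],[0,0,2,0,0,0]]

```text
time: 11.4
tool_pos: [0.4514, -0.216, -0.0066]
tool_rot: [0.0, 0.707, 0.707, 0.0]
contact_force: [-0.3, 0.4, 0.4]
gripper_width: 0.497
grasp_force: 0.0
```

Emit:
play_rows:
  steps:
    - [[0,0,1,0,0,0],[0,0,2,0,0,0],[0,0,2,0,0,0]]

```text
time: 11.65
tool_pos: [0.451, -0.216, -0.0091]
tool_rot: [-0.0, 0.707, 0.707, -0.0]
contact_force: [-0.2, -0.1, -0.5]
gripper_width: 0.502
grasp_force: 0.0
```

Emit:
play_rows:
  steps:
    - [[0,0,1,0,0,0],[0,0,1,0,0,0]]

```text
time: 11.82
tool_pos: [0.451, -0.216, -0.0102]
tool_rot: [-0.0, 0.707, 0.707, -0.0]
contact_force: [-0.6, 0.6, -0.6]
gripper_width: 0.494
grasp_force: 0.0
```

Emit:
play_rows:
  steps:
    - [[0,0,1,0,0,0],[0,0,1,0,0,0]]

```text
time: 11.98
tool_pos: [0.451, -0.216, -0.0112]
tool_rot: [-0.0, 0.707, 0.707, -0.0]
contact_force: [0.4, -0.2, 0.0]
gripper_width: 0.504
grasp_force: 0.0
```

Emit:
play_rows:
  steps:
    - [[0,0,1,0,0,0],[0,0,1,0,0,0]]

```text
time: 12.15
tool_pos: [0.451, -0.216, -0.0122]
tool_rot: [-0.0, 0.707, 0.707, -0.0]
contact_force: [-1.0, 0.5, 0.0]
gripper_width: 0.503
grasp_force: 0.0
```

Emit:
play_rows:
  steps:
    - [[0,0,1,0,0,0],[0,0,1,0,0,0]]

```text
time: 12.32
tool_pos: [0.451, -0.216, -0.0132]
tool_rot: [-0.0, 0.707, 0.707, -0.0]
contact_force: [0.4, 0.1, -0.7]
gripper_width: 0.5
grasp_force: 0.0
```

Emit:
play_rows:
  steps:
    - [[0,0,1,0,0,0],[0,0,1,0,0,0]]

```text
time: 12.48
tool_pos: [0.451, -0.216, -0.0141]
tool_rot: [-0.0, 0.707, 0.707, -0.0]
contact_force: [-0.2, -0.6, 0.0]
gripper_width: 0.501
grasp_force: 0.0
```

Emit:
play_rows:
  steps:
    - [[0,0,1,0,0,0],[0,0,1,0,0,0]]

```text
time: 12.65
tool_pos: [0.451, -0.216, -0.0152]
tool_rot: [-0.0, 0.707, 0.707, -0.0]
contact_force: [0.7, 0.0, -0.4]
gripper_width: 0.501
grasp_force: 0.0
```

```bash
python3 - <<'E'
from h import *
print(manip.state()["ft_torque"])
b,d=vision.grab_frame("scene")
cv2.imwrite("pics/m4.png",cv2.resize(b[200:320,240:400],None,fx=5,fy=5,interpolation=cv2.INTER_CUBIC));np.save("d4.npy",d)
E
```

```text
[ 0.01273108  0.01106208 -0.00826471]
```

View pics/m4.png

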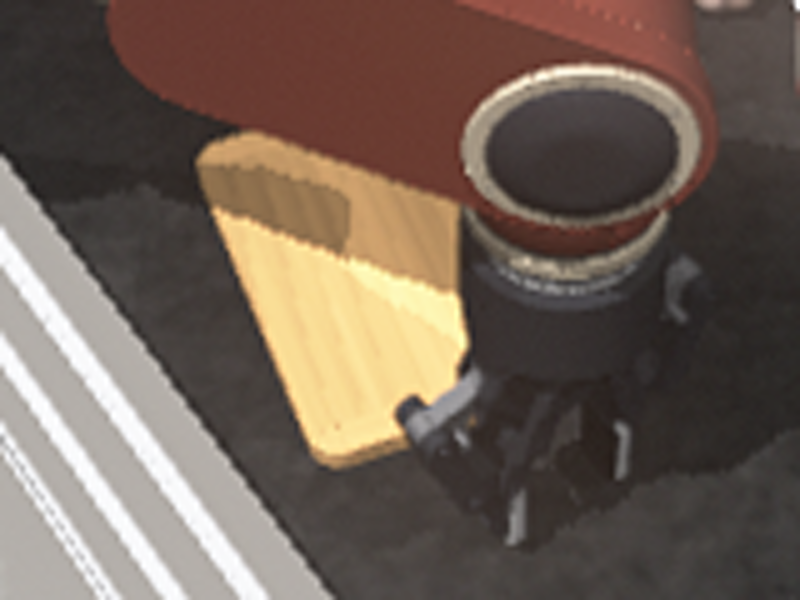

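The two fingertips show at crop (513,543) and (622,475), behind the board's plain end. I'll use the depth image to get their height.

```bash
python3 - <<'E'
from h import *
d=np.load("d4.npy");Ki,r,e=cam("scene")
for u0,v0 in((513,543),(622,475)):
    u,v=240+u0/5,200+v0/5
    for dv in range(-6,3,1):
        ui,vi=int(round(u)),int(round(v))+dv;print(ui,vi,(e+r@Ki@np.array([ui,vi,1.])*d[vi,ui]).round(4))
E
```

```text
343 303 [ 0.4253 -0.227   0.0379]
343 304 [ 0.4258 -0.2264  0.0331]
343 305 [ 0.4256 -0.2267  0.0301]
343 306 [ 0.4259 -0.2264  0.0261]
343 307 [ 0.4263 -0.2259  0.0214]
343 308 [ 0.4261 -0.2263  0.0185]
343 309 [ 0.432  -0.2185 -0.0008]
343 310 [ 4.303e-01 -2.208e-01  2.000e-04]
343 311 [ 0.4288 -0.2228  0.0005]
364 289 [ 0.4762 -0.2273  0.0425]
364 290 [ 0.4776 -0.2259  0.0362]
364 291 [ 0.477  -0.2269  0.0344]
364 292 [ 0.4776 -0.2264  0.0298]
364 293 [ 0.4775 -0.2267  0.0268]
364 294 [ 0.4781 -0.2262  0.0221]
364 295 [ 0.4774 -0.2273  0.0204]
364 296 [ 0.4845 -0.2193  0.0008]
364 297 [ 0.4826 -0.2218  0.0019]
```

The depth image puts the tips about 16 mm above the surface, although the TCP reads −15 mm. I trust the depth image and keep lowering in steps, watching the force.

Emit:
play_rows:
  steps:
    - [[0,0,2,0,0,0],[0,0,4,0,0,0],[0,0,6,0,0,0],[0,0,8,0,0,0],[0,0,8,0,0,0]]

```text
time: 13.12
tool_pos: [0.4507, -0.2158, -0.0237]
tool_rot: [-0.001, 0.707, 0.707, -0.0]
contact_force: [0.3, -0.0, -0.1]
gripper_width: 0.501
grasp_force: 0.0
```

Emit:
play_rows:
  steps:
    - [[0,0,1,0,0,0],[0,0,2,0,0,0],[0,0,2,0,0,0]]

```text
time: 13.37
tool_pos: [0.451, -0.216, -0.0252]
tool_rot: [-0.0, 0.707, 0.707, -0.0]
contact_force: [-0.0, 0.3, 0.0]
gripper_width: 0.503
grasp_force: 0.0
```

```bash
python3 - <<'E'
from h import *
b,d=vision.grab_frame("scene");Ki,r,e=cam("scene");s=manip.state();print(s["tool_pos"],s["contact_force"])
for ui in(342,343,344,364,365):
    print(ui,[tuple((e+r@Ki@np.array([ui,vi,1.])*d[vi,ui]).round(4)[1:]) for vi in (range(306,318) if ui<350 else range(293,304))])
E
```

```text
[ 0.4510449  -0.21603548 -0.02508172] [ 0.2509322   0.38889767 -0.70747583]
342 [(np.float64(-0.226), np.float64(0.0275)), (np.float64(-0.2252), np.float64(0.0223)), (np.float64(-0.2265), np.float64(0.0213)), (np.float64(-0.2257), np.float64(0.0161)), (np.float64(-0.2255), np.float64(0.012)), (np.float64(-0.2275), np.float64(0.0123)), (np.float64(-0.2237), np.float64(0.001)), (np.float64(-0.2265), np.float64(0.0029)), (np.float64(-0.2263), np.float64(-0.0012)), (np.float64(-0.2288), np.float64(0.0001)), (np.float64(-0.2311), np.float64(0.001)), (np.float64(-0.2324), np.float64(0.0))]
343 [(np.float64(-0.2263), np.float64(0.0258)), (np.float64(-0.2275), np.float64(0.0247)), (np.float64(-0.2267), np.float64(0.0194)), (np.float64(-0.2274), np.float64(0.0171)), (np.float64(-0.2267), np.float64(0.0121)), (np.float64(-0.2223), np.float64(-0.0005)), (np.float64(-0.2246), np.float64(0.0005)), (np.float64(-0.2261), np.float64(-0.0003)), (np.float64(-0.2302), np.float64(0.0044)), (np.float64(-0.2306), np.float64(0.0014)), (np.float64(-0.2322), np.float64(0.001)), (np.float64(-0.2346), np.float
[... 780 characters left out ...]
4(-0.0004)), (np.float64(-0.2253), np.float64(0.0015)), (np.float64(-0.2269), np.float64(0.0009)), (np.float64(-0.2289), np.float64(0.0011)), (np.float64(-0.2312), np.float64(0.002)), (np.float64(-0.2323), np.float64(0.0006))]
365 [(np.float64(-0.2239), np.float64(0.019)), (np.float64(-0.2224), np.float64(0.0122)), (np.float64(-0.2174), np.float64(-0.0016)), (np.float64(-0.2214), np.float64(0.0026)), (np.float64(-0.2236), np.float64(0.0032)), (np.float64(-0.224), np.float64(0.0004)), (np.float64(-0.2263), np.float64(0.0011)), (np.float64(-0.228), np.float64(0.0009)), (np.float64(-0.23), np.float64(0.001)), (np.float64(-0.2323), np.float64(0.0019)), (np.float64(-0.2328), np.float64(-0.0008))]
```

Emit:
play_rows:
  steps:
    - [[0,0,1,0,0,0],[0,0,2,0,0,0],[0,0,3,0,0,0],[0,0,4,0,0,0],[0,0,4,0,0,0]]

```text
time: 13.83
tool_pos: [0.4512, -0.2161, -0.029]
tool_rot: [0.0, 0.707, 0.707, 0.0]
contact_force: [0.8, -0.3, -0.6]
gripper_width: 0.499
grasp_force: 0.0
```

Emit:
play_rows:
  steps:
    - [[0,0,1,0,0,0],[0,0,1,0,0,0]]

```text
time: 14.0
tool_pos: [0.4512, -0.2161, -0.0292]
tool_rot: [-0.0, 0.707, 0.707, -0.0]
contact_force: [-2.6, 1.7, 7.0]
gripper_width: 0.502
grasp_force: 3.3
```

Emit:
play_rows:
  steps:
    - [[0,0,1,0,0,0],[0,0,1,0,0,0]]

```text
time: 14.17
tool_pos: [0.4513, -0.2162, -0.0292]
tool_rot: [-0.001, 0.707, 0.707, -0.0]
contact_force: [-5.6, 2.5, 14.6]
gripper_width: 0.497
grasp_force: 7.1
```

Contact comes at TCP z = −29 mm. I'll rise to about 3 mm of clearance and push.

Emit:
play_rows:
  steps:
    - [[0,0,-3,0,0,0],[0,0,-5,0,0,0],[4,0,-5,0,0,0],[9,0,-5,0,0,0],[14,0,-5,0,0,0],[19,0,-5,0,0,0],[24,0,-5,0,0,0],[29,0,-5,0,0,0],[34,0,-5,0,0,0],[39,0,-5,0,0,0],[44,0,-5,0,0,0],[49,0,-5,0,0,0]]

```text
time: 15.17
tool_pos: [0.4511, -0.1668, -0.026]
tool_rot: [0.0, 0.707, 0.707, -0.0]
contact_force: [-0.6, -0.8, -0.1]
gripper_width: 0.496
grasp_force: 0.7
```

Emit:
play_rows:
  steps:
    - [[5,0,0,0,0,0],[10,0,0,0,0,0],[15,0,0,0,0,0],[20,0,0,0,0,0],[25,0,0,0,0,0],[30,0,0,0,0,0],[35,0,0,0,0,0],[40,0,0,0,0,0],[45,0,0,0,0,0],[49,0,0,0,0,0],[52,0,0,0,0,0],[52,0,0,0,0,0]]

```text
time: 16.17
tool_pos: [0.4511, -0.1143, -0.026]
tool_rot: [-0.0, 0.707, 0.707, 0.0]
contact_force: [0.7, -0.2, 0.0]
gripper_width: 0.499
grasp_force: 0.0
```

```bash
python3 - <<'E'
from h import *
a,_=vision.grab_frame("top");b,_=vision.grab_frame("scene")
cv2.imwrite("pics/m5.png",np.hstack([cv2.resize(a[160:310,165:385],(528,360)),cv2.resize(b[150:310,230:350],(270,360))]))
E
```

```text
(no output)
```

View pics/m5.png

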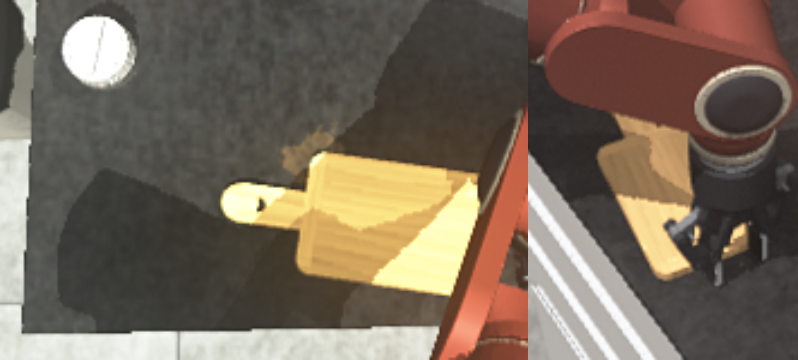

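The board has moved and is turning square: the handle tip is now at crop (221,202) and the blade's tilt is about 7°. I'll keep pushing.

Emit:
play_rows:
  steps:
    - [[5,0,0,0,0,0],[11,0,0,0,0,0],[17,0,0,0,0,0],[23,0,0,0,0,0],[29,0,0,0,0,0],[35,0,0,0,0,0],[41,0,0,0,0,0],[47,0,0,0,0,0],[53,0,0,0,0,0],[59,0,0,0,0,0],[65,0,0,0,0,0],[71,0,0,0,0,0]]

```text
time: 17.27
tool_pos: [0.4513, -0.0435, -0.0259]
tool_rot: [0.0, 0.707, 0.707, 0.0]
contact_force: [0.2, -2.2, 0.3]
gripper_width: 0.503
grasp_force: 1.1
```

Emit:
play_rows:
  steps:
    - [[6,0,0,0,0,0],[12,0,0,0,0,0],[18,0,0,0,0,0],[24,0,0,0,0,0],[30,0,0,0,0,0],[36,0,0,0,0,0],[42,0,0,0,0,0],[48,0,0,0,0,0],[54,0,0,0,0,0],[59,0,0,0,0,0],[63,0,0,0,0,0],[63,0,0,0,0,0]]

```text
time: 18.27
tool_pos: [0.451, 0.02, -0.0262]
tool_rot: [-0.001, 0.707, 0.707, 0.0]
contact_force: [-0.8, 0.3, 0.8]
gripper_width: 0.501
grasp_force: 0.0
```

```bash
cat >> h.py <<'E'
def lines(p,far_cols=None):
    """scan mask for blade's far side (smallest row per column) and shoulder (per-row leftmost)"""
    m=((p.max(2)>60)&(p[:,:,2].astype(int)-p[:,:,0]>20)).astype(np.uint8)
    m=cv2.morphologyEx(m,cv2.MORPH_OPEN,np.ones((5,5),np.uint8));m[:195]=0;m[296:]=0
    n,l,s,c=cv2.connectedComponentsWithStats(m);i=1+s[1:,4].argmax();print("box",s[i]);return l==i
E
python3 - <<'E'
from h import *
p,_=vision.grab_frame("top");cv2.imwrite("pics/a6.png",p);m=lines(p)
print("cols",[(u,int(np.where(m[:,u])[0].min()),int(np.where(m[:,u])[0].max())) for u in range(170,340,6) if m[:,u].any()])
print("rows",[(v,int(np.where(m[v])[0].min())) for v in range(200,296,4) if m[v].any()])
E
```

```text
box [  196   212   165    84 11357]
cols [(200, 256, 289), (206, 243, 295), (212, 240, 295), (218, 231, 295), (224, 225, 295), (230, 223, 295), (236, 218, 295), (242, 219, 295), (248, 219, 295), (254, 220, 295), (260, 219, 295), (266, 219, 295), (272, 218, 295), (278, 213, 295), (284, 213, 295), (290, 212, 295), (296, 212, 295), (302, 215, 295), (308, 216, 295), (314, 216, 295), (320, 217, 295), (326, 218, 295), (332, 218, 270), (338, 219, 270)]
rows [(212, 287), (216, 274), (220, 235), (224, 227), (228, 222), (232, 216), (236, 213), (240, 207), (244, 205), (248, 204), (252, 204), (256, 199), (260, 198), (264, 197), (268, 197), (272, 196), (276, 196), (280, 196), (284, 199), (288, 200), (292, 204)]
```

```bash
cat >> h.py <<'E'
def scan(tag):
    p,d=vision.grab_frame("top");cv2.imwrite(f"pics/{tag}.png",p)
    Ki,r,e=cam("top");v,u=np.mgrid[:400,:640]
    P=e+((np.stack([u,v,np.ones_like(u)],-1)@Ki.T)*d[...,None])@r.T
    m=((P[...,2]<.025)&(P[...,2]>-.02)&(p[:,:,1].astype(int)-p[:,:,0]>18)).astype(np.uint8);m[:190]=0;m[296:]=0
    m=cv2.morphologyEx(m,cv2.MORPH_OPEN,np.ones((3,3),np.uint8))
    n,l,s,c=cv2.connectedComponentsWithStats(m);i=1+s[1:,4].argmax();m=l==i;print("box",s[i])
    print("cols",[(u,int(np.where(m[:,u])[0].min()),int(np.where(m[:,u])[0].max())) for u in range(120,340,5) if m[:,u].any()])
    print("rows",[(v,int(np.where(m[v])[0].min()),int(np.where(m[v])[0].max())) for v in range(200,296,4) if m[v].any()])
E
python3 - <<'E'
from h import *
scan("a7")
E
```

```text
box [ 196  225   83   71 4423]
cols [(200, 256, 270), (205, 255, 278), (210, 250, 288), (215, 240, 291), (220, 236, 295), (225, 234, 295), (230, 229, 295), (235, 229, 295), (240, 233, 295), (245, 228, 295), (250, 228, 295), (255, 227, 295), (260, 230, 295), (265, 229, 295), (270, 236, 295), (275, 236, 279)]
rows [(228, 243, 264), (232, 227, 268), (236, 220, 277), (240, 215, 277), (244, 216, 276), (248, 212, 276), (252, 208, 277), (256, 199, 278), (260, 196, 278), (264, 196, 277), (268, 197, 276), (272, 213, 276), (276, 202, 275), (280, 206, 274), (284, 208, 274), (288, 210, 273), (292, 216, 272)]
```

```bash
python3 - <<'E'
from h import *
p=cv2.imread("pics/a7.png");cv2.imwrite("pics/a7c.png",cv2.resize(p[170:310,165:365],(800,560),interpolation=cv2.INTER_CUBIC))
E
```

```text
(no output)
```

View pics/a7c.png

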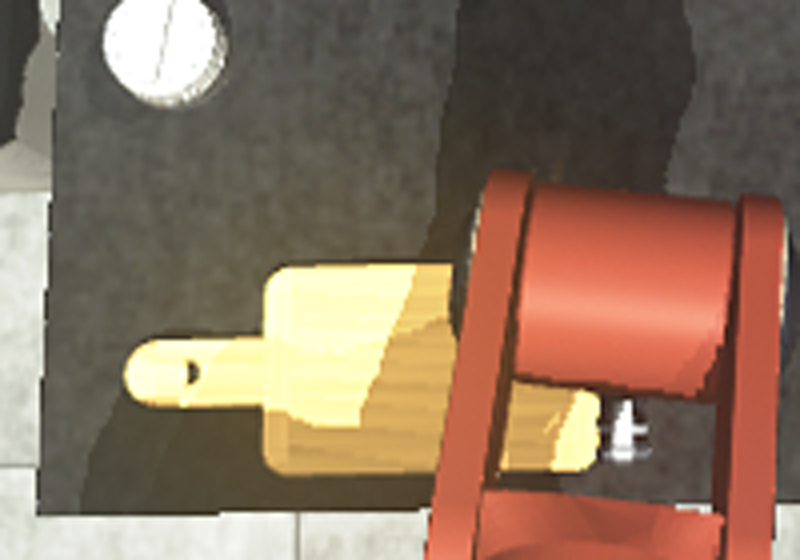

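The board is nearly square: its shoulder is at crop (263,371), the plain end is at x≈598 with the fingers behind it, and the handle tip is at (124,373). The worktop edge runs from (52,200) to (38,512).

```bash
python3 - <<'E'
from h import *
f=lambda u,v,z:ray("top",165+u/4-.375,170+v/4-.375,z).round(4)
for n,u,v,z in(("bot a",285,473,.01),("bot b",585,471,.01),("top a",295,266,.01),("top b",445,264,.01),("sh a",263,300,.01),("sh b",263,440,.01),("tip",124,373,.01),("plain",599,430,.01),("edge",53,180,0),("edge",44,380,0),("edge",37,512,0),("timer",163,45,.05)):print(n,f(u,v,z))
print(manip.state()["tool_pos"])
E
```

```text
bot a [0.3808 0.1984 0.01  ]
bot b [0.3788 0.0387 0.01  ]
top a [0.491  0.1949 0.01  ]
top b [0.4905 0.1132 0.01  ]
sh a [0.4728 0.2119 0.01  ]
sh b [0.3983 0.2104 0.01  ]
tip [0.4351 0.2859 0.01  ]
plain [0.4001 0.0309 0.01  ]
edge [0.5424 0.3319 0.    ]
edge [0.4326 0.3319 0.    ]
edge [0.3628 0.3325 0.    ]
timer [0.6065 0.2603 0.05  ]
[ 0.45066904  0.01963686 -0.02641802]
```

Emit:
play_rows:
  steps:
    - [[-5,0,0,0,0,0],[-5,-14,0,0,0,0],[-5,-14,0,0,0,0],[1,-14,0,0,0,0],[7,-14,0,0,0,0],[14,-14,0,0,0,0],[21,-14,0,0,0,0],[28,-14,0,0,0,0],[35,-14,0,0,0,0],[42,-14,0,0,0,0],[49,-14,0,0,0,0],[56,-14,0,0,0,0]]

```text
time: 19.37
tool_pos: [0.4372, 0.0757, -0.026]
tool_rot: [0.0, 0.707, 0.707, -0.0]
contact_force: [0.2, -0.9, -1.3]
gripper_width: 0.498
grasp_force: 0.7
```

Emit:
play_rows:
  steps:
    - [[6,0,0,0,0,0],[12,0,0,0,0,0],[18,0,0,0,0,0],[24,0,0,0,0,0],[30,0,0,0,0,0],[36,0,0,0,0,0],[42,0,0,0,0,0],[47,0,0,0,0,0],[52,0,0,0,0,0],[56,0,0,0,0,0],[59,0,0,0,0,0],[60,0,0,0,0,0]]

```text
time: 20.37
tool_pos: [0.4373, 0.1353, -0.026]
tool_rot: [-0.0, 0.707, 0.707, -0.0]
contact_force: [0.5, -2.3, -0.0]
gripper_width: 0.498
grasp_force: 0.8
```

Next, 5 mm more, then I back off, lift and move aside so I can look.

Emit:
play_rows:
  steps:
    - [[2,0,0,0,0,0],[4,0,0,0,0,0],[5,0,0,0,0,0],[5,0,0,0,0,0],[-5,0,0,0,0,0],[-25,0,0,0,0,0],[-40,0,-20,0,0,0],[-60,0,-50,0,0,0],[-90,0,-85,0,0,0],[-125,0,-110,0,0,0],[-160,0,-120,0,0,0],[-190,0,-120,0,0,0]]

```text
time: 21.37
tool_pos: [0.4399, -0.0585, 0.099]
tool_rot: [0.004, 0.707, 0.707, 0.002]
contact_force: [1.3, 0.3, 0.4]
gripper_width: 0.499
grasp_force: 0.0
```

Emit:
play_rows:
  steps:
    - [[-30,0,0,0,0,0],[-60,0,0,0,0,0],[-90,0,0,0,0,0],[-90,0,0,0,0,0],[-90,0,0,0,0,0]]

```text
time: 21.78
tool_pos: [0.4369, -0.1465, 0.0942]
tool_rot: [-0.0, 0.708, 0.706, 0.0]
contact_force: [-0.2, 0.9, -0.2]
gripper_width: 0.502
grasp_force: 0.0
```

```bash
python3 - <<'E'
from h import *
p,_=vision.grab_frame("top");cv2.imwrite("pics/z.png",p);cv2.imwrite("pics/zc.png",cv2.resize(p[165:310,130:330],(800,580),interpolation=cv2.INTER_CUBIC));print(manip.state()["tool_pos"])
E
```

```text
[ 0.43680384 -0.14537755  0.09393415]
```

View pics/zc.png

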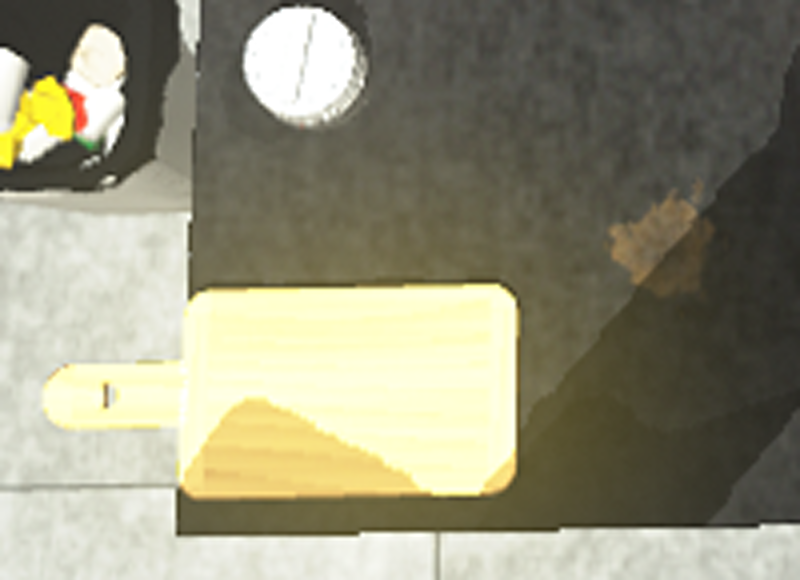

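The board lies square at the end: its shoulder runs from (185,310) to (179,470), and the worktop edge from (193,180) to (177,530). The timer, at (303,65), is well clear.

```bash
python3 - <<'E'
from h import *
f=lambda u,v,z:ray("top",130+u/4-.375,165+v/4-.375,z).round(4)
for n,u,v,z in(("sh a",184,310,.01),("sh b",179,470,.01),("pl a",520,310,.01),("pl b",518,470,.01),("tip",43,396,.01),("top a",210,289,.01),("top b",495,285,.01),("bot a",205,497,.01),("bot b",490,495,.01),("edge",193,180,0),("edge",189.5,260,0),("edge",177,520,0)):print(n,f(u,v,z))
E
```

```text
sh a [0.4805 0.3309 0.01  ]
sh b [0.3953 0.3297 0.01  ]
pl a [0.477  0.1485 0.01  ]
pl b [0.3918 0.149  0.01  ]
tip [0.4358 0.4045 0.01  ]
top a [0.4917 0.3173 0.01  ]
top b [0.4909 0.1622 0.01  ]
bot a [0.381  0.3153 0.01  ]
bot b [0.3791 0.1638 0.01  ]
edge [0.5537 0.3324 0.    ]
edge [0.5089 0.3323 0.    ]
edge [0.3691 0.3328 0.    ]
```

The shoulder is within about 3 mm of the edge and yaw is about 0.5°, so I'm handing it in.

```bash
python3 -c "
from h import *
print(order.job_done())"
```

```text
the job is handed in; nothing more can be done
None
```

I handed the job in at about 22 s: the last picture has the board's shoulder about 3 mm inside the worktop's edge and under 1° off square with the handle straight out, and the timer stood about 170 mm to the side of the board's centre line; the hand-in gave no pass or fail result.

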